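Raise the kitchen timer on its telescopic stand and hold it up

TASK

Put the kitchen timer, dial up, centred and square on the rubber pad of the telescopic stand while the stand is still down, and let go of it. Then press the release button, take the pull tab and draw the telescope up past its first stop to its second stop, the timer still squarely on the pad, and finish while holding the tab there, fully extended (the stand sinks if you let go). Do not disturb the tin, the salt shaker or the spice jar.

Things in the scene. Friction and masses are not known exactly. Their poses are not given: they have to be found in the camera images.
- timer: flat white kitchen timer, loose, 0.12 kg: a square body 64 x 64 x 20 mm with a round black dial (45 mm across, 7 mm high) on top, 27 mm in all. Origin at the centre of its underside, x and y along its sides, z up. It starts flat on the worktop, left or right of the stand. (A tall fridge stands to the right, beyond y = -0.55 m, from about x = 0.3 m on.)
- stand: telescopic stand, fixed: grey foot 124 mm across, outer sleeve 73 mm across up to z 86 mm, with two nested tubes. Origin under its centre on the worktop, z up. On its -y side a shoulder block (46 mm wide, top at 68 mm, out to 117 mm) carries the release button; the pull tab is on its +y side. The top tube bears an aluminium plate 78 x 78 x 7 mm with a rubber pad 64 x 64 mm in its middle.
- pad_center (a point): centre of the upper face of the rubber pad on the stand's plate, axes as the stand's (x and y along the pad's sides); 100 mm above the worktop while the stand is down, 220 mm when fully extended. It moves with the top section.
- release_button_top (a point): centre of the top of the round black release button, 28 mm across, 90 mm above the worktop, 92 mm from the stand's axis on its -y side. Press straight down (travel 6 mm; 1.5 N to start, 5 N at the bottom; frees the catch from 3 mm on): the top section then rises by itself by 20 to 28 mm with the timer on it. It springs back and need not be kept pressed.
- tab_grip (a point): grip point on the pull tab, on the tab's vertical centre line, 97 mm from the stand's axis on its +y side, 118 mm above the worktop while the stand is down; axes as the stand's. It moves with the top section.
- pull_tab: black upright pull tab fixed to the top section by a flat bar 12 mm wide: 18 mm thick (along the stand's x), 28 mm wide (along the stand's y), 40 mm high. Origin at the centre of its underside, 26 mm below tab_grip. To be pinched from above across its 18 mm.
- release_button (a joint): travel of the release button in m, 0 out, 0.006 fully pressed; sprung back.
- top_section (a joint): how far the top tube is out of the middle tube in m: 0 down (caught by the latch until the button is pressed), 0.06 at its stop, which is the first stop. Once released a spring carries it to 0.020 to 0.028; the rest takes a pull of up to about 2.5 N.
- mid_section (a joint): how far the middle tube is out of the sleeve in m: 0 down, 0.06 at its stop, which is the second stop. It follows when the top section is fully out; the pull then rises from about 5 N to 8 N, and 120 mm above the lowest position a hard stop ends it. Let go, a spring draws it down again.
- tin_half: short food tin, 76 mm across, 58 mm high, standing on the worktop on the other side of the stand from the timer; origin at the centre of its underside. Leave it.
- salt_shaker: salt shaker, 44 mm across, 90 mm high, behind the stand; origin at the centre of its underside. Leave it.
- spice_jar: spice jar with black cap, 40 mm across, 105 mm high, behind the stand; origin at the centre of its underside. Leave it.
Things that resemble listed ones, but are neither listed nor needed, are in the scene too. Leave any purple, turquoise or yellow look-alike of the timer alone.

How it is judged:
By the outcome, as a careful person would: the job done as asked, in the order asked, and still so for the second after the job is handed in, while the arm keeps its last pose, push and grip.
It also fails if it takes over 61 s, if anything falls off the work surface, if the arm or the gripper's body presses on something with over 40 N, if the wrist force passes 120 N, or if a joint passes its speed limit or range.

ROBOT

A 6-joint arm with a two-finger parallel gripper is mounted at the origin on a cart in front of the work surface, level with it; the furniture and walls round the work are solid. World frame = base frame: x ahead of the robot, y to its left, z up, the work surface at z = 0. Lengths are in mm, angles in degrees, forces in N, time in s.
With the tool pointing down it reaches from about 375 to 825 mm from the base axis. Payload 5.5 kg.
Tool frame: the origin (TCP) lies midway between the tips of the shut fingers; the grasp point (between the pads) lies 19 mm behind it; z points along the fingers, x is the direction in which the jaws open and shut, and the axes are right-handed (so a half turn about z gives the same grasp; the last joint's range is limited). The gripper opens to 85 mm and grips with 20 to 120 N. Pads are 22 mm wide; open, the fingers measure 114 mm over their backs; the gripper's body (76 mm by 85 mm) begins 54 mm behind the grasp point. The pads swing forward as they close: fully open they stand 13 mm farther back than shut.
Start: joints at [64.916, 17.962, -2.699, 69.339, 0, 90], TCP at [254.365, 543.409, 231.299] pointing down, gripper open.
Joint ranges: [-152.73, 152.73], [-39.44, 99.34], [-58.76, 71.6], [-118.89, 123.64], [-81.53, 83.1], [-180, 180]. Speed limits (degrees/s): [136.94, 136.94, 172.46, 180, 180, 180].

INTERFACE

Orientations are given as a 3x3 rotation matrix whose columns are the frame's x, y, z axes.
In Python, from station import bot gives the robot as it stands.
- The arm moves only by the shell command python3 -m inch 'ROWS'. ROWS is JSON, a list of rows, each a list of 7 numbers: the shift along the tool's x, y, z in units of 250 mm (1.0 is 250 mm), then the turn, a rotation vector about the tool's x, y, z in units of 180 degrees (1.0 is 180 degrees), then the opening, from -1 (shut) to 1 (fully open), so that 0 is half open. In form: [[dx, dy, dz, rx, ry, rz, fingers], ...]. A call has 1 to 8 rows; each row shifts and turns the commanded pose from where the row before left it, along the tool's axes as they then stand; what a row does not reach is not made up. A row lasts 1/8 s, in which the tool goes at most 62.5 mm and 10.7 degrees, less where a joint would pass 70% of its speed; a pose out of reach is approached as far as the arm can. A call with a number of a shift or a turn outside -1 to 1 is refused whole. A call with a gripper value outside its range is refused whole. The fingers move at their own pace and stop on an object; the grip force is fixed at half the most. Time passes only in rows, so rows that do not move let the fingers close. It gives the time, the measured TCP pose, the force and the opening at its end, in the units of the state.
- bot.state(): the state, without advancing time (a new reading comes with each control period).
- bot.get_image(name): name is "side" or "top"; returns a dict with "color" (480x640x3 uint8, red, green, blue), "z_map" (480x640 float32, mm along the optical axis (not along the pixel's ray), 0 where there is no reading), "K" (3x3 intrinsics, pixels), "dist_coeffs" ([k1, k2, p1, p2, k3] as OpenCV has them; the pictures are not rectified), "R" (3x3) and "t" (3): a world point X has camera coordinates R X + t. Camera axes: x right, y down, z forward; pixel columns grow to the right and rows downward; lengths in mm; the calibration is good to about 2 mm. A picture is of the moment at which its call begins.
- bot.close_job(): hands the job in, once; it reports no verdict.
The state is a dict: "time": time; "joint_pos": joint angles; "dq": joint speeds; "joint_torque": joint torques, N m; "tcp_pos": TCP position; "tool_rot": TCP orientation; "force": force on the tool from outside, world axes, zero at the start; "torque": the same for the moment, N m; "gripper_width": opening from 0.0 (shut) to 1.0 (fully open).
Only numpy, scipy, OpenCV 4.12 (cv2) and the standard library are available. Lean on these libraries where they do the work, as an engineer would, in place of code of your own. Each camera call takes 0.05 s, during which the arm holds its last target.

## Working session

There is one attempt and no reset: what is moved stays moved. The work goes in short steps, Python scripts to look and compute and a shell command to move; the robot and the scene stay as the last step left them, time stands still between calls to the robot, and variables do not carry over. Pictures are saved under pics/ and viewed, and the job is handed in when it is done.

```bash
mkdir -p pics; ls
python3 - <<'E'
from station import bot
import cv2,pickle
s=bot.state(); print(s)
for n in("top","side"):
    im=bot.get_image(n); pickle.dump(im,open(f"pics/{n}0.pkl","wb"))
    cv2.imwrite(f"pics/{n}0.png",im["color"][:,:,::-1]); print(n,im["K"],im["dist_coeffs"],im["R"],im["t"])
E
```

```text
pics
{'time': 0.0, 'joint_pos': array([ 6.49152784e+01,  1.80032980e+01, -2.75476895e+00,  6.93396211e+01,
       -2.25301405e-03,  9.00005714e+01]), 'dq': array([-0.0466073 ,  0.00605956, -0.02584955,  0.01046288, -0.03823755,
       -0.00946905]), 'joint_torque': array([ 8.34585662e-04, -5.39587283e+01,  3.39751303e+01,  1.92495453e-02,
        5.45078751e-05, -1.14345218e-05]), 'tcp_pos': array([254.13995493, 542.87683924, 230.43977222]), 'tool_rot': array([[ 4.23966346e-01,  9.05677683e-01, -6.87225059e-04],
       [ 9.05676339e-01, -4.23966901e-01, -1.56083836e-03],
       [-1.70497715e-03,  3.93394586e-05, -9.99998546e-01]]), 'force': array([-0.29083113,  0.02368247,  0.52319755]), 'torque': array([-0.01076607,  0.01543861,  0.00083004]), 'gripper_width': 1.0049028191745124}
top [[437.93533761   0.         318.53410272]
 [  0.         437.93533761 240.51486811]
 [  0.           0.           1.        ]] [-0.05678181  0.          0.          0.          0.        ] [[-0.02801109 -0.99947328 -0.01638754]
 [-0.98818791  0.03015834 -0.15025025]
 [ 0.15066533  0.01198529 -0.98851217]] [  -9.98681746  618.33338618 1007.12631905]
side [[608.51657134   0.         327.5325133 ]
 [  0.         608.51657134 238.76646307]
 [  0.           0.           1.        ]] [0.07285045 0.         0.         0.         0.        ] [[ 0.89998072 -0.43592732  0.00143782]
 [-0.31080556 -0.64397009 -0.69907255]
 [ 0.30567074  0.62870493 -0.7150493 ]] [-578.552792    233.9364984  1444.21115683]
```

View pics/top0.png

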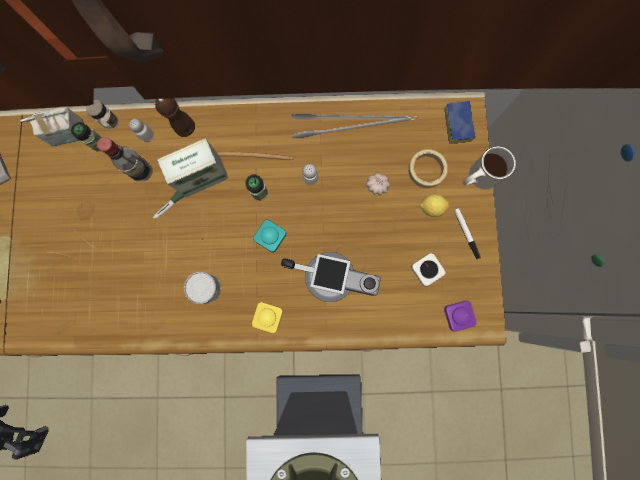

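View pics/side0.png

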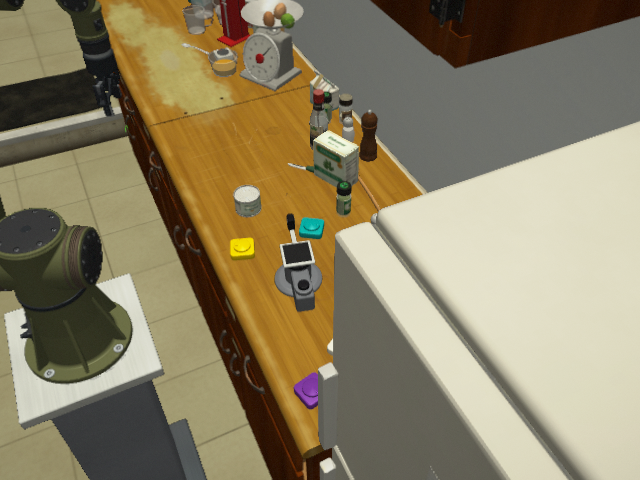

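The top view shows the white timer at about (429,269), the stand plate at (330,274), the button at (369,284) and the tab at (288,264). The tin is at (201,288). I'll enlarge these.

```bash
cat > h.py <<'E'
import numpy as np,cv2,pickle
def ray(im,u,v):
    p=cv2.undistortPoints(np.array([[[u,v]]],float),im["K"],np.array(im["dist_coeffs"]))[0,0]
    d=im["R"].T@np.array([p[0],p[1],1]); c=-im["R"].T@im["t"]; return c,d
def atz(im,u,v,z):
    c,d=ray(im,u,v); return c+d*(z-c[2])/d[2]
def proj(im,P):
    r,_=cv2.Rodrigues(im["R"]); return cv2.projectPoints(np.array(P,float).reshape(-1,3),r,im["t"],im["K"],np.array(im["dist_coeffs"]))[0][:,0]
E
python3 - <<'E'
import pickle,cv2
a=pickle.load(open("pics/top0.pkl","rb"))["color"][:,:,::-1]
c=a[235:315,265:395]; cv2.imwrite("pics/c1.png",cv2.resize(c,None,fx=6,fy=6,interpolation=cv2.INTER_CUBIC))
c=a[245:295,400:460]; cv2.imwrite("pics/c2.png",cv2.resize(c,None,fx=10,fy=10,interpolation=cv2.INTER_CUBIC))
E
```

```text
(no output)
```

View pics/c1.png

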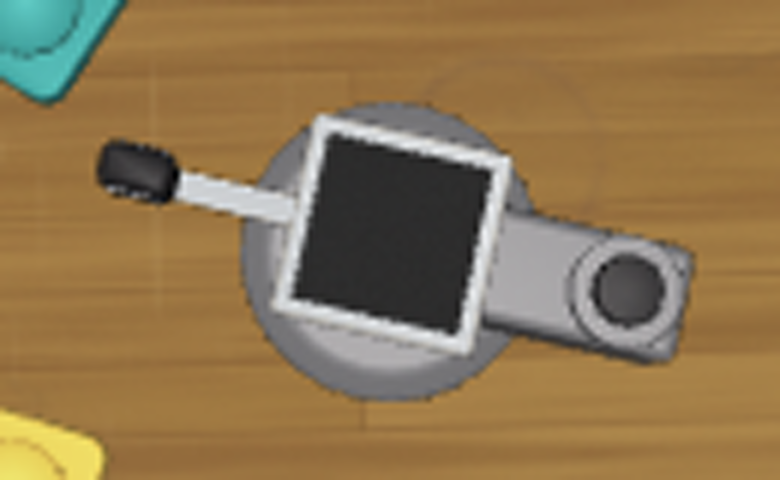

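View pics/c2.png

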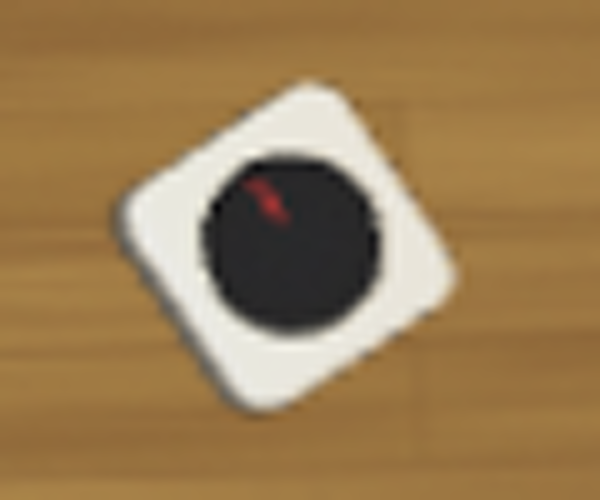

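Run:
```python
from h import *
im=pickle.load(open("pics/top0.pkl","rb"))
f=lambda u,v,s,o:((u+.5)/s-.5+o[0],(v+.5)/s-.5+o[1])
pc=np.array([atz(im,*f(u,v,6,(265,235)),100)[:2] for u,v in[(330,132),(495,172),(460,336),(292,296)]])
pl=np.array([atz(im,*f(u,v,6,(265,235)),98)[:2] for u,v in[(320,115),(511,160),(468,354),(275,305)]])
for q in(pc,pl):
    e=np.roll(q,-1,0)-q; print(q.mean(0),np.linalg.norm(e,axis=1),np.degrees(np.arctan2(e[:,1],e[:,0])))
c=pc.mean(0)
b=atz(im,*f(629,288,6,(265,235)),90)[:2]; t=atz(im,*f(138,168,6,(265,235)),132)[:2]
print("btn",b,np.linalg.norm(b-c),np.degrees(np.arctan2(*(b-c)[::-1])),"tab",t,np.linalg.norm(t-c),np.degrees(np.arctan2(*(t-c)[::-1])))
# timer
col=im["color"].astype(int); sub=col[245:295,400:460]
m=((sub.min(2)>165)).astype(np.uint8)
cs,_=cv2.findContours(m,cv2.RETR_EXTERNAL,cv2.CHAIN_APPROX_NONE); k=max(cs,key=cv2.contourArea)
k=k[:,0]+[400,245]
w=np.array([atz(im,u,v,20)[:2] for u,v in k],np.float32)
print("timer rect",cv2.minAreaRect(w))
q=np.array([atz(im,*f(u,v,10,(400,245)),20)[:2] for u,v in[(291,243)]]);print("dial27",atz(im,*f(291,243,10,(400,245)),27)[:2])
e=[((330,80),(452,265)),((128,200),(305,84)),((275,405),(448,300)),((125,225),(235,395))]
for a,b2 in e:
    A=atz(im,*f(*a,10,(400,245)),20);B=atz(im,*f(*b2,10,(400,245)),20);d=B-A;print(np.degrees(np.arctan2(d[1],d[0]))%90)
# z map
for u,v in[(330,274),(429,269),(369,283),(288,263),(400,300)]:
    z=im["z_map"][v,u];c0,d=ray(im,u,v);print(u,v,c0+d*z)
s=pickle.load(open("pics/side0.pkl","rb"))
C=np.r_[c,100];
print(proj(s,[C,np.r_[b,90],np.r_[t,132]]))
a=s["color"][:,:,::-1][200:320,250:370];cv2.imwrite("pics/c3.png",cv2.resize(a,None,fx=5,fy=5,interpolation=cv2.INTER_CUBIC))
```

```text
[533.51183168 -53.11934824] [64.10284022 63.05391481 64.63979565 63.49931824] [-105.42080874  165.89339592   74.9829052   -14.59895849]
[533.91018952 -52.86649551] [74.30047855 74.85663134 74.63072036 73.82587901] [-105.06366698  165.40787722   74.14647507  -14.8363388 ]
btn [ 511.02571985 -141.42752615] 91.1260638473349 -104.2857671375421 tab [557.84596732  40.20462352] 96.44435629683728 75.38559202147746
timer rect ((543.0436401367188, -294.24310302734375), (62.32664108276367, 62.20970916748047), 30.80168342590332)
dial27 [ 543.08592669 -293.04212564]
30.129956458205555
31.008315769451983
28.79683635022137
29.99995492074035
330 274 [532.66088585 -52.47454245  97.2208715 ]
429 269 [ 542.65514607 -293.75002124   27.50527413]
369 283 [ 510.33180634 -140.87173467   85.68035862]
288 263 [556.7887289   39.2133559  133.09441145]
400 300 [ 470.59994202 -223.47313032    2.74436845]
[[297.10698864 251.89967769]
 [303.61250964 282.20996977]
 [290.5741722  216.07548539]]
```

View pics/c3.png

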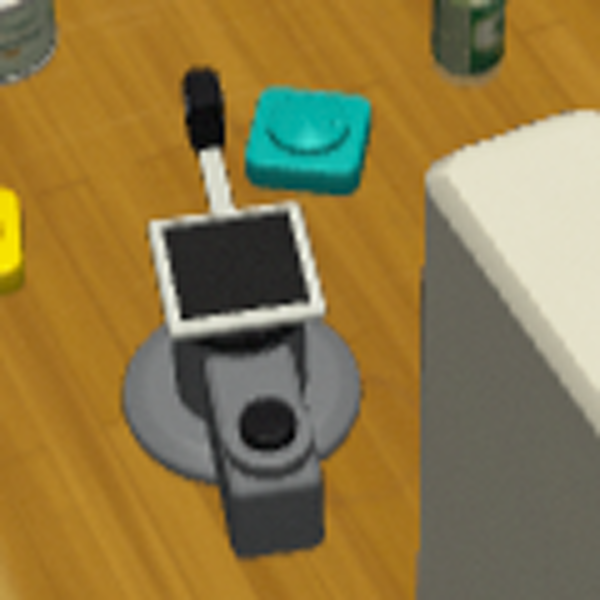

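Stand: centre ≈ (533.6, -53), yaw ≈ -14.8°. Timer: ≈ (543, -293.7), sides at about 30°. Next I'll write a helper that plans a move.

```bash
cat > plan.py <<'E'
import sys,numpy as np
from station import bot
from scipy.spatial.transform import Rotation as Rn
s=bot.state(); R=np.array(s["tool_rot"]); p=np.array(s["tcp_pos"])
x,y,z,yaw=map(float,sys.argv[1:5])
a=np.radians(yaw); X=np.array([np.cos(a),np.sin(a),0]); Z=np.array([0,0,-1.]); T=np.c_[X,np.cross(Z,X),Z]
np.set_printoptions(precision=4,suppress=True)
print("t",s["time"],"p",p,"yaw",np.degrees(np.arctan2(R[1,0],R[0,0])),"F",s["force"],"g",s["gripper_width"],"q",s["joint_pos"])
d=np.array([x,y,z])-p
rv=Rn.from_matrix(R.T@T).as_rotvec()
print("shift units in current axes",R.T@d/250,"in target axes",T.T@d/250,"turn units",rv/np.pi, "mm",d)
E
python3 plan.py 543 -294 231 30
python3 - <<'E'
from h import *
s=pickle.load(open("pics/side0.pkl","rb"))
f=lambda u,v:((u+.5)/5-.5+250,(v+.5)/5-.5+200)
q=np.array([atz(s,*f(u,v),100)[:2] for u,v in[(165,239),(294,210),(311,298),(183,322)]])
e=np.roll(q,-1,0)-q; print(q.mean(0),np.linalg.norm(e,axis=1),np.degrees(np.arctan2(e[:,1],e[:,0])))
print("btn",atz(s,*f(268,421),90),"tabtop",atz(s,*f(202,77),138))
E
```

```text
t 0.1 p [254.1185 542.9542 230.4994] yaw 64.9183543819273 F [-0.3283  0.9363  0.958 ] g 1.0015362014583593 q [64.9186 18.0012 -2.7498 69.3382  0.0008 90.0002]
shift units in current axes [-2.5423  2.4657  0.0019] in target axes [-0.6732  3.4771 -0.002 ] turn units [0.0001 0.0005 0.194 ] mm [ 288.8815 -836.9542    0.5006]
[532.50894828 -56.46897251] [66.77630989 60.55647248 63.68515153 56.62998664] [  -8.27788203 -106.70862118  168.51900387   75.95776851]
btn [ 508.12148018 -145.49403663   90.        ] tabtop [555.82261854  38.5456466  138.        ]
```

```bash
python3 -m inch '[[0,0,0,0,0,0.0485,1],[0,0,0,0,0,0.0485,1],[0,0,0,0,0,0.0485,1],[0,0,0,0,0,0.0485,1],[-0.04,0.2,0,0,0,0,1],[-0.04,0.2,0,0,0,0,1],[-0.04,0.2,0,0,0,0,1],[-0.04,0.2,0,0,0,0,1]]'; python3 plan.py 543 -294 200 30
```

```text
time: 1.1
tcp_pos: [319.8, 348.5, 230.9]
tool_rot: [[0.866, 0.5, -0.0], [0.5, -0.866, -0.001], [-0.0, 0.0, -1.0]]
force: [0.1, 0.4, 0.4]
gripper_width: 0.998
t 1.1 p [319.7906 348.5007 230.9461] yaw 30.024125069295327 F [0.1442 0.3505 0.4144] g 0.9975962169683651 q [ 47.4686   4.3361 -19.5109  66.183   -0.0123 107.4444]
shift units in current axes [-0.5129  2.6718  0.125 ] in target axes [-0.5118  2.6721  0.1238] turn units [0.0001 0.0001 0.0001] mm [ 223.2094 -642.5007  -30.9461]
```

```bash
python3 -m inch '[[-0.043,0.223,0,0,0,0,1],[-0.043,0.223,0,0,0,0,1],[-0.043,0.223,0,0,0,0,1],[-0.043,0.223,0,0,0,0,1],[-0.043,0.223,0,0,0,0,1],[-0.043,0.223,0,0,0,0,1],[-0.043,0.223,0,0,0,0,1],[-0.043,0.223,0,0,0,0,1]]'; python3 plan.py 543 -294 120 30
```

```text
time: 2.1
tcp_pos: [468.3, -80.9, 231.2]
tool_rot: [[0.866, 0.5, -0.0], [0.5, -0.866, 0.0], [0.0, -0.0, -1.0]]
force: [0.8, 1.0, 0.7]
gripper_width: 1.001
t 2.1 p [468.3277 -80.9484 231.1529] yaw 29.977662416033997 F [0.8145 1.0399 0.6925] g 1.0011015840680624 q [ -9.8154   4.5551 -19.2441  66.2054   0.0129  50.2069]
shift units in current axes [-0.1671  0.8875  0.4444] in target axes [-0.1674  0.8874  0.4446] turn units [-0.0001 -0.     -0.0001] mm [  74.6723 -213.0516 -111.1529]
```

```bash
python3 -m inch '[[-0.04,0.222,0.01,0,0,0,1],[-0.04,0.222,0.04,0,0,0,1],[-0.04,0.222,0.1,0,0,0,1],[-0.04,0.222,0.1,0,0,0,1],[0,0,0.1,0,0,0,1],[0,0,0.09,0,0,0,1],[0,0,0,0,0,0,1]]'; python3 plan.py 543 -294 1 30
python3 - <<'E'
from station import bot
import cv2,pickle
im=bot.get_image("top"); pickle.dump(im,open("pics/top1.pkl","wb"))
c=im["color"][:,:,::-1][190:310,360:500]
cv2.imwrite("pics/t1.png",cv2.resize(c,None,fx=5,fy=5,interpolation=cv2.INTER_CUBIC))
E
```

```text
time: 2.98
tcp_pos: [542.7, -290.5, 118.9]
tool_rot: [[0.866, 0.5, -0.004], [0.5, -0.866, 0.002], [-0.003, -0.004, -1.0]]
force: [0.3, 0.4, -0.4]
gripper_width: 0.999
t 2.975 p [ 542.6783 -290.5456  118.8675] yaw 29.978460111579995 F [ 0.2919  0.3839 -0.3741] g 0.9989170483155021 q [-28.1643  23.5093  -9.8632  56.9121   0.0001  31.8575]
shift units in current axes [-0.0046  0.0146  0.4714] in target axes [-0.0058  0.0126  0.4715] turn units [-0.0013  0.0008 -0.0001] mm [   0.3217   -3.4544 -117.8675]
```

View pics/t1.png

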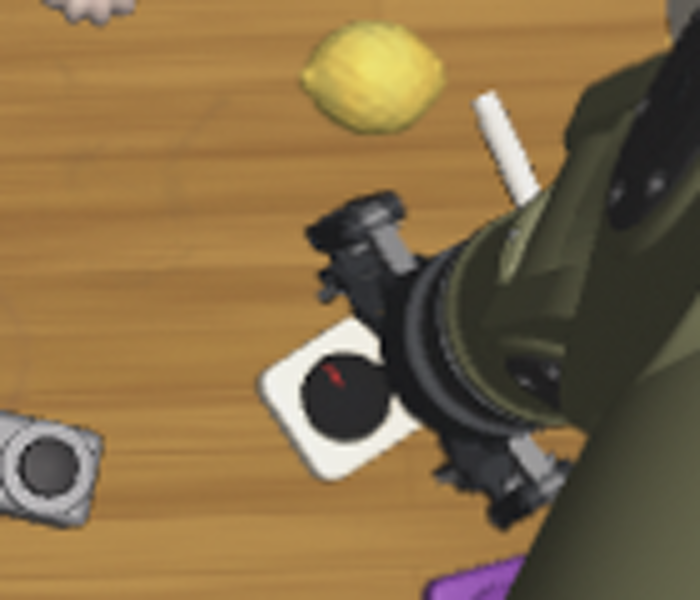

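The fingers straddle the timer along its 30° sides. The sideways offset in the picture fits parallax, so I'll descend with a small correction.

```bash
python3 -m inch '[[-0.005,0.013,0.05,0.0,0,0,1],[0,0,0.09,0,0,0,1],[0,0,0.09,0,0,0,1],[0,0,0.09,0,0,0,1],[0,0,0.06,0,0,0,1],[0,0,0.03,0,0,0,1],[0,0,0.0,0,0,0,1]]'; python3 plan.py 543 -294 1 30
python3 - <<'E'
from station import bot
import cv2,pickle
im=bot.get_image("top"); pickle.dump(im,open("pics/top2.pkl","wb"))
c=im["color"][:,:,::-1][210:310,370:500]
cv2.imwrite("pics/t2.png",cv2.resize(c,None,fx=6,fy=6,interpolation=cv2.INTER_CUBIC))
E
```

```text
time: 3.9
tcp_pos: [545.1, -294.7, 18.7]
tool_rot: [[0.866, 0.5, -0.0], [0.5, -0.866, 0.0], [-0.0, -0.0, -1.0]]
force: [-0.2, 0.4, -0.4]
gripper_width: 1.002
t 3.9 p [ 545.0784 -294.7451   18.7374] yaw 29.998598619441218 F [-0.2486  0.3965 -0.3926] g 1.0018410624655676 q [-28.4016  29.084  -15.7161  45.2111  -0.0004  31.5998]
shift units in current axes [-0.0057 -0.0067  0.071 ] in target axes [-0.0057 -0.0067  0.0709] turn units [-0.0001  0.     -0.    ] mm [ -2.0784   0.7451 -17.7374]
```

View pics/t2.png

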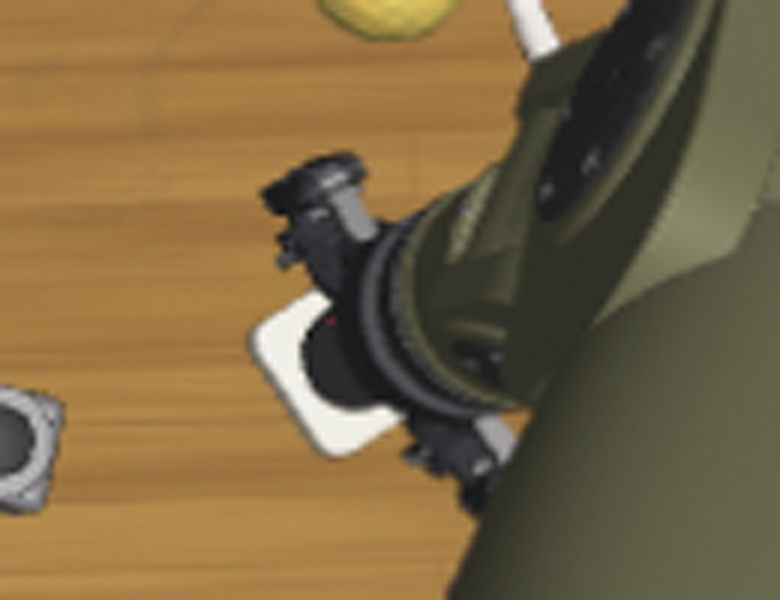

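```bash
python3 -m inch '[[-0.006,-0.007,0.036,0,0,0,1],[0,0,0.035,0,0,0,1],[0,0,0,0,0,0,1],[0,0,0,0,0,0,0],[0,0,0,0,0,0,-1],[0,0,0,0,0,0,-1],[0,0,0,0,0,0,-1],[0,0,0,0,0,0,-1]]'; python3 plan.py 543 -294 1 30
```

```text
time: 4.95
tcp_pos: [543.4, -294.3, 1.6]
tool_rot: [[0.866, 0.5, 0.001], [0.5, -0.866, -0.001], [0.001, 0.001, -1.0]]
force: [-0.3, 1.0, 6.2]
gripper_width: 0.731
t 4.95 p [ 543.4071 -294.2634    1.5986] yaw 29.99791865634652 F [-0.3081  1.0127  6.1932] g 0.7312126098886438 q [-28.4348  29.9951 -16.8732  43.0706  -0.0026  31.5673]
shift units in current axes [-0.0009 -0.0017  0.0024] in target axes [-0.0009 -0.0017  0.0024] turn units [ 0.0003 -0.0002 -0.    ] mm [-0.4071  0.2634 -0.5986]
```

```bash
python3 -m inch '[[0,0,0,0,0,0,-1],[0,0,-0.03,0,0,0,-1],[0,0,-0.1,0,0,0,-1],[0,0,-0.15,0,0,0,-1],[0,0,-0.15,0,0,0,-1],[0,0,-0.15,0,0,0,-1],[0,0,-0.1,0,0,0,-1],[0,0,0,0,0,0,-1]]'; python3 plan.py 533 -54 172 -14.8;  python3 - <<'E'
from station import bot
import cv2,pickle
im=bot.get_image("side"); pickle.dump(im,open("pics/side3.pkl","wb"))
cv2.imwrite("pics/s3.png",im["color"][:,:,::-1])
E
```

```text
time: 5.95
tcp_pos: [544.0, -294.6, 173.0]
tool_rot: [[0.866, 0.5, 0.003], [0.5, -0.866, -0.002], [0.002, 0.003, -1.0]]
force: [-0.0, -0.9, -1.3]
gripper_width: 0.729
t 5.95 p [ 544.0472 -294.6007  173.0316] yaw 29.997343418905356 F [-0.0147 -0.9423 -1.3488] g 0.7289500905868838 q [-28.4362  21.3463  -5.6454  62.8017   0.0014  31.5666]
shift units in current axes [ 0.4429 -0.8556  0.0024] in target axes [-0.2886 -0.9192  0.0041] turn units [ 0.0007 -0.001   0.2489] mm [-11.0472 240.6007  -1.0316]
```

View pics/s3.png

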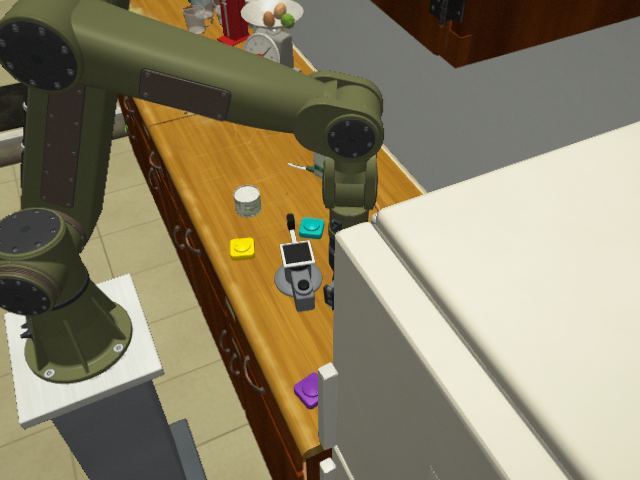

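The fridge hides the gripped timer in this view. The -1.3 N load matches its weight. Now I'll turn and carry it to above the stand.

```bash
python3 -m inch '[[0,0,0,0,0,0.04,-1],[0,0,0,0,0,0.05,-1],[0,0,0,0,0,0.055,-1],[0,0,0,0,0,0.055,-1],[0,0,0,0,0,0.049,-1],[-0.03,-0.08,0,0,0,0,-1],[-0.04,-0.13,0,0,0,0,-1],[-0.04,-0.13,0,0,0,0,-1]]'; python3 plan.py 533 -54 172 -14.8
```

```text
time: 7.0
tcp_pos: [536.8, -202.6, 169.5]
tool_rot: [[0.967, -0.253, -0.002], [-0.253, -0.967, 0.001], [-0.003, -0.001, -1.0]]
force: [-0.5, 0.2, -1.8]
gripper_width: 0.729
t 7.0 p [ 536.79   -202.5501  169.5415] yaw -14.681286087779593 F [-0.5202  0.1876 -1.7655] g 0.7285174724221618 q [-20.6929  17.0773 -12.1104  60.9627   0.0341  83.9884]
shift units in current axes [-0.1653 -0.571  -0.0089] in target axes [-0.1664 -0.5706 -0.0098] turn units [-0.0003  0.0008  0.0007] mm [ -3.79   148.5501   2.4585]
```

```bash
python3 -m inch '[[-0.04,-0.13,0,0,0,0,-1],[-0.04,-0.13,0,0,0,0,-1],[-0.04,-0.12,0,0,0,0,-1],[-0.02,-0.06,0,0,0,0,-1],[0,0,0,0,0,0,-1],[0,0,0,0,0,0,-1]]'; python3 plan.py 533 -54 172 -14.8
python3 - <<'E'
from station import bot
import cv2,pickle
for n,r in(("side",(190,310,230,370)),("top",(210,320,260,400))):
    im=bot.get_image(n); pickle.dump(im,open(f"pics/{n}4.pkl","wb"))
    c=im["color"][:,:,::-1][r[0]:r[1],r[2]:r[3]]
    cv2.imwrite(f"pics/{n}4.png",cv2.resize(c,None,fx=5,fy=5,interpolation=cv2.INTER_CUBIC))
E
```

```text
time: 7.75
tcp_pos: [532.3, -90.1, 170.9]
tool_rot: [[0.967, -0.256, -0.0], [-0.256, -0.967, -0.0], [-0.0, 0.0, -1.0]]
force: [-0.5, 0.0, -1.3]
gripper_width: 0.732
t 7.75 p [532.3401 -90.0767 170.8628] yaw -14.81894507664214 F [-0.4851  0.0337 -1.2877] g 0.7319676654535857 q [ -9.5869  13.4012 -16.8044  59.8018  -0.0279  95.232 ]
shift units in current axes [-0.0344 -0.1402 -0.0046] in target axes [-0.0343 -0.1402 -0.0045] turn units [ 0.0002  0.     -0.0001] mm [ 0.6599 36.0767  1.1372]
```

View pics/side4.png

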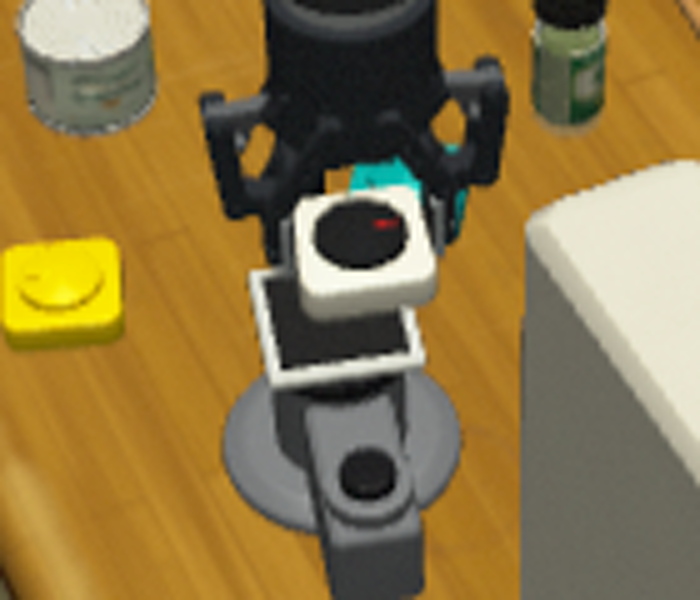

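View pics/top4.png

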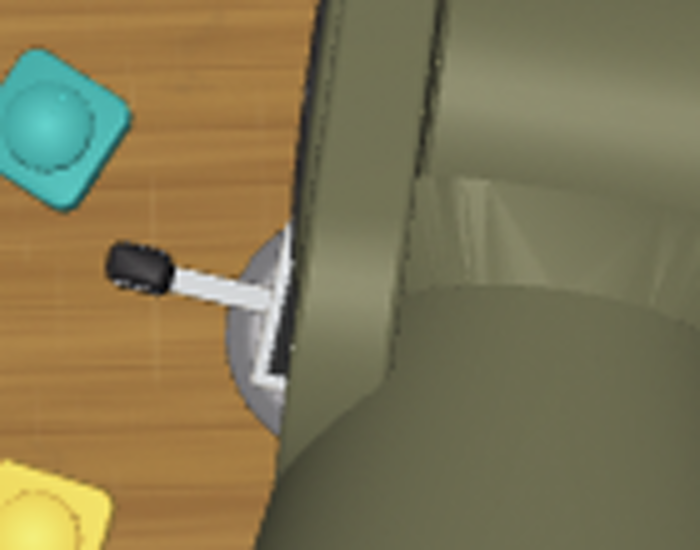

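Run:
```python
from h import *
s=pickle.load(open("pics/side4.pkl","rb")); s0=pickle.load(open("pics/side0.pkl","rb")); t0=pickle.load(open("pics/top0.pkl","rb"))
def dark(im,r,th):
    sub=im["color"][r[0]:r[1],r[2]:r[3]].astype(int); m=(sub.max(2)<th).astype(np.uint8)
    n,l,st,ce=cv2.connectedComponentsWithStats(m); i=1+np.argmax(st[1:,4])
    cs,_=cv2.findContours((l==i).astype(np.uint8),cv2.RETR_EXTERNAL,cv2.CHAIN_APPROX_NONE)
    h=np.array(max(cs,key=cv2.contourArea)[:,0],float)+[r[2],r[0]]
    return ce[i]+[r[2],r[0]],st[i],h
def rect(im,h,z):
    w=np.array([atz(im,u,v,z)[:2] for u,v in h],np.float32); return cv2.minAreaRect(w)
c,st,h=dark(s,(225,246,285,316),110); print("dial side",c,st,atz(s,*c,196.3),rect(s,h,196.3))
c,st,h=dark(s0,(238,268,280,315),90); print("pad side",c,st,atz(s0,*c,100),rect(s0,h,100))
c,st,h=dark(t0,(255,293,310,350),90); print("pad top",c,st,atz(t0,*c,100),rect(t0,h,100))
f=lambda u,v:((u+.5)/5-.5+230,(v+.5)/5-.5+190)
q=np.array([atz(s,*f(u,v),189.3)[:2] for u,v in[(290,199),(425,188),(440,280),(302,294)]])
e=np.roll(q,-1,0)-q; print(q.mean(0),np.linalg.norm(e,axis=1),np.degrees(np.arctan2(e[:,1],e[:,0])))
# pose prediction overlay: project timer body top if centred on tcp
a=np.radians(-14.8); X=np.array([np.cos(a),np.sin(a)]);Y=np.array([-X[1],X[0]])
C=np.array([532.3,-90.1])
P=[np.r_[C+32*(i*X+j*Y),189.3] for i,j in((-1,1),(1,1),(1,-1),(-1,-1))]+[np.r_[C,196.3]]
print((proj(s,P)-[230,190])*5+2)
```

```text
dial side [301.42288557 236.54726368] [  8   5  19  14 201] [528.60495711 -96.99771752 196.3       ] ((529.8386840820312, -97.1789779663086), (42.11700439453125, 41.8641357421875), 64.246337890625)
pad side [296.54741379 252.58836207] [  3   5  29  21 464] [531.32962499 -54.64796265 100.        ] ((531.7685546875, -54.20697784423828), (61.37051010131836, 62.663917541503906), 75.52822875976562)
pad top [330.03363519 273.54980595] [  4   3  33  33 773] [533.46818985 -52.54963505 100.        ] ((533.7432861328125, -52.67311477661133), (62.76591110229492, 62.9370002746582), 75.44965362548828)
[532.13016232 -94.51419717] [63.77714152 60.54987945 63.44257848 62.04586764] [ -19.11699697 -108.47799782  162.2298912    71.83176207]
[[282.54813723 194.98887853]
 [416.46936804 176.93120426]
 [440.87159879 272.60341566]
 [302.88565706 291.85270104]
 [360.30800217 222.71368892]]
```

Run:
```python
from h import *
s=pickle.load(open("pics/side4.pkl","rb")); s0=pickle.load(open("pics/side0.pkl","rb"))
def pts(im,us,vs):
    o=[]
    for u in us:
        for v in vs:
            z=im["z_map"][v,u]
            if z>0:
                c,d=ray(im,u,v); o.append(c+d*z)
    return np.array(o)
def fit(P):
    c=P.mean(0); n=np.linalg.svd(P-c)[2][2]; n*=np.sign(n[2]); return c,n,np.abs((P-c)@n).max()
print("dial",fit(pts(s,range(297,308),range(233,241))))
print("pad0",fit(pts(s0,range(288,308),range(246,260))))
print("pad now",fit(pts(s,range(290,308),range(255,260))))
print("table",fit(pts(s0,range(240,270),range(270,300))))
b=pts(s,[291,292,293,310,311,312,313],range(232,243)); print("body",b[:,2].round(0))
```

```text
dial (array([530.14979856, -96.685503  , 195.38020168]), array([ 0.06475863, -0.01070246,  0.99784356]), np.float64(6.089971309780431))
pad0 (array([533.45715724, -55.67737596, 100.41235062]), array([0.00882232, 0.02237791, 0.99971066]), np.float64(7.787517295737468))
pad now (array([529.80401248, -70.23399309,  99.84246946]), array([0.05803613, 0.17022986, 0.98369386]), np.float64(5.881014474280953))
table (array([424.6256345 , -21.09605585,  -1.91216925]), array([-0.00428428,  0.00610479,  0.99997219]), np.float64(8.527003124309141))
body [188. 191. 190. 191. 190. 188. 191. 188. 186. 191. 193. 188. 191. 192.
 192. 191. 188. 190. 188. 188. 190. 189. 194. 199. 196. 194. 193. 192.
 191. 189. 188. 187. 196. 191. 194. 191. 194. 193. 192. 192. 190. 187.
 190. 194. 189. 192. 194. 193. 187. 192. 186. 192. 191. 190. 189. 192.
 191. 186. 188. 186. 190. 191. 187. 189. 186. 190. 187. 190. 192. 188.
 186. 189. 191. 191. 192.]
```

Depth puts the timer at the expected height. It sits about 5 mm toward +tool y in the grip, so I'll align it to the pad using the side view. I'll move above the pad and lower partway.

```bash
python3 plan.py 534.3 -47.1 118 -14.8; python3 -m inch '[[-0.01,-0.04,0,0,0,0,-1],[-0.018,-0.07,0,0,0,0,-1],[-0.008,-0.06,0.02,0,0,0,-1],[0,0,0.06,0,0,0,-1],[0,0,0.06,0,0,0,-1],[0,0,0.05,0,0,0,-1],[0,0,0.02,0,0,0,-1],[0,0,0,0,0,0,-1]]'; python3 plan.py 534.3 -47.1 108 -14.8
python3 - <<'E'
from station import bot
import cv2,pickle
for n,r in(("side",(215,285,260,350)),):
    im=bot.get_image(n); pickle.dump(im,open(f"pics/{n}5.pkl","wb"))
    c=im["color"][:,:,::-1][r[0]:r[1],r[2]:r[3]]
    cv2.imwrite(f"pics/{n}5.png",cv2.resize(c,None,fx=8,fy=8,interpolation=cv2.INTER_CUBIC))
E
```

```text
t 7.85 p [532.4583 -90.3965 170.9508] yaw -14.878629220180155 F [ 0.5933  0.7608 -0.8957] g 0.731899502213254 q [ -9.6254  13.4077 -16.7841  59.8064  -0.0162  95.2532]
shift units in current axes [-0.0374 -0.1693  0.2118] in target axes [-0.0371 -0.1693  0.2118] turn units [ 0.0001 -0.     -0.0004] mm [  1.8417  43.2965 -52.9508]
time: 8.85
tcp_pos: [534.2, -46.4, 118.1]
tool_rot: [[0.967, -0.256, -0.001], [-0.256, -0.967, 0.0], [-0.001, 0.0, -1.0]]
force: [0.6, 0.2, -0.8]
gripper_width: 0.731
t 8.85 p [534.2452 -46.3824 118.0786] yaw -14.853746980944644 F [ 0.5885  0.2343 -0.8269] g 0.7314791085118796 q [ -4.9601  15.4349 -21.5204  53.0936  -0.0029  99.8937]
shift units in current axes [0.001  0.0027 0.0403] in target axes [0.0009 0.0027 0.0403] turn units [ 0.0001  0.0003 -0.0003] mm [  0.0548  -0.7176 -10.0786]
```

View pics/side5.png

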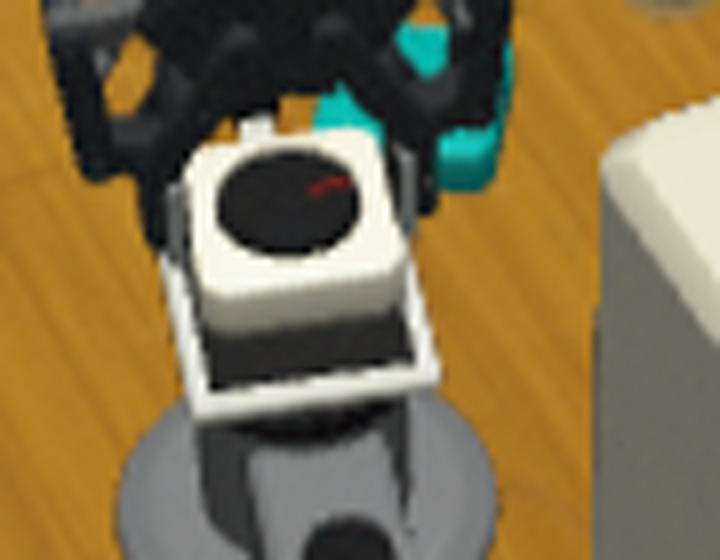

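```bash
cat > fit.py <<'E'
from h import *
def dial(im,r,z,th=110):
    sub=im["color"][r[0]:r[1],r[2]:r[3]].astype(int); m=(sub.max(2)<th).astype(np.uint8)
    n,l,st,ce=cv2.connectedComponentsWithStats(m); i=1+np.argmax(st[1:,4])
    cs,_=cv2.findContours((l==i).astype(np.uint8),cv2.RETR_EXTERNAL,cv2.CHAIN_APPROX_NONE)
    h=np.array(cv2.convexHull(max(cs,key=cv2.contourArea))[:,0],np.float32)+np.float32([r[2],r[0]])
    w=np.array([atz(im,u,v,z)[:2] for u,v in h],np.float32)
    M=cv2.moments(w); return np.array([M["m10"],M["m01"]])/M["m00"],st[i],cv2.minAreaRect(w)
E
python3 - <<'E'
from fit import *
s=pickle.load(open("pics/side5.pkl","rb")); s0=pickle.load(open("pics/side0.pkl","rb"));s4=pickle.load(open("pics/side4.pkl","rb"))
print(dial(s4,(225,246,285,316),196.3))
print(dial(s,(232,249,285,307),143.5))
print(dial(s0,(238,268,280,315),100,90))
im=s["color"][:,:,::-1].copy()[215:285,260:350]; im=cv2.resize(im,None,fx=8,fy=8,interpolation=cv2.INTER_CUBIC)
a=np.radians(-14.8); X=np.array([np.cos(a),np.sin(a)]);Y=np.array([-X[1],X[0]])
def box(C,z,h,col):
    P=[np.r_[C+h*(i*X+j*Y),z] for i,j in((-1,1),(1,1),(1,-1),(-1,-1))]
    p=((proj(s,P)-[260,215]+.5)*8).astype(int); cv2.polylines(im,[p.reshape(-1,1,2)],True,col,1)
C0=np.array([531.6,-54.5]); box(C0,100,32,(0,0,255)); box(C0,98,39,(0,255,0))
box(C0,116.5,32,(255,0,255)); box(C0,136.5,32,(255,0,0))
cv2.imwrite("pics/ov5.png",im)
E
```

```text
(array([529.33287228, -96.75734188]), array([  8,   5,  19,  14, 201], dtype=int32), ((529.8387451171875, -97.178955078125), (42.116886138916016, 41.86422348022461), 64.24581909179688))
(array([531.12570044, -53.08125332]), array([  2,   2,  18,  13, 189], dtype=int32), ((530.906005859375, -53.155006408691406), (40.46636199951172, 41.37036895751953), 64.24237060546875))
(array([531.475734  , -54.40836126]), array([  3,   5,  29,  21, 464], dtype=int32), ((531.7685546875, -54.20697784423828), (61.37051010131836, 62.663917541503906), 75.52822875976562))
```

View pics/ov5.png

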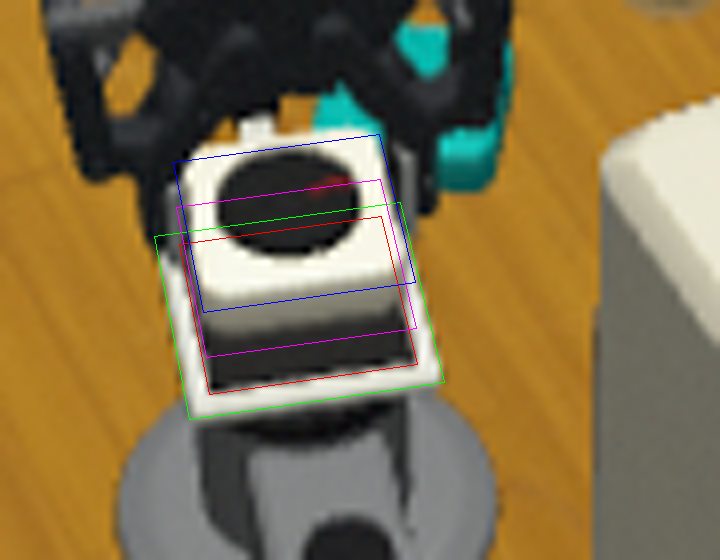

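Run:
```python
from fit import *
s=pickle.load(open("pics/side5.pkl","rb"))
c=s["color"][:,:,::-1][226:270,278:318]; c=(255*(c/255.)**.6).astype(np.uint8)
cv2.imwrite("pics/z5.png",cv2.resize(c,None,fx=13,fy=13,interpolation=cv2.INTER_NEAREST))
for u in(290,297,304): print([ (v,int(s["color"][v,u].mean()),int(round((lambda cd:(cd[0]+cd[1]*s["z_map"][v,u])[2])(ray(s,u,v))))) for v in range(228,270)])
```

```text
[(228, 21, 102), (229, 17, 95), (230, 194, 97), (231, 213, 98), (232, 211, 99), (233, 233, 136), (234, 186, 138), (235, 89, 142), (236, 36, 145), (237, 34, 144), (238, 36, 143), (239, 36, 143), (240, 39, 144), (241, 34, 138), (242, 35, 142), (243, 32, 143), (244, 30, 142), (245, 28, 136), (246, 227, 134), (247, 243, 140), (248, 243, 135), (249, 244, 135), (250, 245, 134), (251, 215, 137), (252, 155, 130), (253, 132, 129), (254, 124, 123), (255, 114, 119), (256, 86, 98), (257, 50, 99), (258, 41, 99), (259, 40, 102), (260, 39, 99), (261, 41, 96), (262, 40, 102), (263, 112, 97), (264, 209, 98), (265, 214, 104), (266, 153, 93), (267, 66, 78), (268, 16, 81), (269, 39, 68)]
[(228, 110, -3), (229, 112, -5), (230, 113, 3), (231, 160, 0), (232, 227, 137), (233, 142, 146), (234, 36, 144), (235, 35, 144), (236, 37, 146), (237, 35, 143), (238, 36, 141), (239, 34, 141), (240, 38, 141), (241, 35, 144), (242, 38, 144), (243, 38, 142), (244, 39, 145), (245, 35, 141), (246, 24, 142), (247, 179, 138), (248, 237, 135), (249, 245, 136), (250, 215, 136), (251, 156, 131), (252, 133, 128), (253, 125, 123),
[... 233 characters left out ...]
), (269, 16, 77)]
[(228, 98, 20), (229, 123, 20), (230, 128, 18), (231, 227, 138), (232, 238, 138), (233, 239, 136), (234, 239, 135), (235, 238, 137), (236, 215, 138), (237, 161, 141), (238, 83, 143), (239, 34, 144), (240, 28, 140), (241, 29, 137), (242, 68, 139), (243, 177, 135), (244, 234, 134), (245, 242, 135), (246, 242, 140), (247, 242, 134), (248, 245, 138), (249, 216, 133), (250, 154, 132), (251, 134, 129), (252, 125, 127), (253, 115, 121), (254, 83, 98), (255, 50, 98), (256, 43, 101), (257, 39, 95), (258, 40, 1197), (259, 39, 101), (260, 42, 105), (261, 111, 99), (262, 214, 99), (263, 216, 99), (264, 148, 94), (265, 71, 88), (266, 23, 84), (267, 12, 81), (268, 32, 75), (269, 51, 73)]
```

View pics/z5.png

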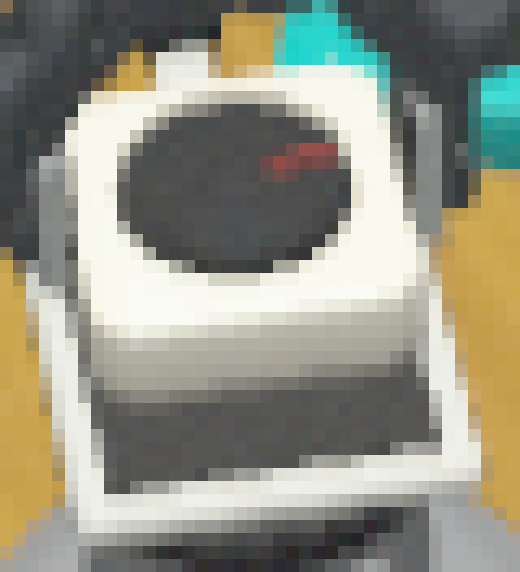

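Run:
```python
from fit import *
s=pickle.load(open("pics/side5.pkl","rb"));s0=pickle.load(open("pics/side0.pkl","rb"))
a=np.radians(-14.8); X=np.array([np.cos(a),np.sin(a),0]);Y=np.array([-X[1],X[0],0])
C=np.array([531.6,-54.5,0])
for n,u,v,z in[("front bot",297,254.8,116.5),("front bot",290,255.8,116.5),("front bot",304,253.8,116.5),("front top",297,250.2,136.5),("front top",290,251.2,136.5),("back top",297,231.2,136.5),("back top",304,230.4,136.5),("pad front",297,261.5,100),("pad front",290,262.6,100),("plate front",297,265,98),
 ("L top",283.5,243,136.5),("L top",283.8,240,136.5),("R top",308.8,240,136.5),("R top",309.5,246,136.5),("Lpad",286,260,100),("Rpad",311.3,258,100)]:
    p=atz(s,u,v,z)-C; print(n,"x",round(p@X,1),"y",round(p@Y,1))
```

```text
front bot x -2.1 y -23.0
front bot x -19.3 y -23.0
front bot x 15.0 y -23.0
front top x -2.0 y -26.6
front top x -18.9 y -26.7
back top x 8.1 y 37.0
back top x 25.5 y 36.4
pad front x -3.8 y -29.7
pad front x -21.0 y -30.0
plate front x -5.4 y -39.2
L top x -30.3 y 3.2
L top x -28.2 y 13.1
R top x 31.5 y 1.6
R top x 29.7 y -18.6
Lpad x -29.3 y -19.7
Rpad x 32.3 y -25.0
```

The body edges put the timer about 4–7 mm too far along stand +y; the dial blob was biased by its visible side wall. I'll shift by 5.5 mm, lower to just above the pad and check again.

```bash
python3 -m inch '[[0.004,0.011,0,0,0,0,-1],[0,0.011,0.01,0,0,0,-1],[0,0,0.02,0,0,0,-1],[0,0,0.016,0,0,0,-1],[0,0,0,0,0,0,-1],[0,0,0,0,0,0,-1]]'; python3 plan.py 533.4 -53.5 101.6 -14.8
python3 - <<'E'
from station import bot
import cv2,pickle
im=bot.get_image("side"); pickle.dump(im,open(f"pics/side6.pkl","wb"))
c=im["color"][:,:,::-1][226:270,278:318]
cv2.imwrite("pics/z6.png",cv2.resize(c,None,fx=13,fy=13,interpolation=cv2.INTER_NEAREST))
for u in(290,297,304): print([ (v,int(im["color"][v,u].mean())) for v in range(228,270)])
for v in(240,246,250,258,260): print(v,[ (u,int(im["color"][v,u].mean())) for u in list(range(279,290))+list(range(304,316))])
E
```

```text
time: 9.65
tcp_pos: [534.1, -51.6, 107.0]
tool_rot: [[0.967, -0.256, -0.0], [-0.256, -0.967, -0.0], [-0.0, 0.0, -1.0]]
force: [-1.3, 0.1, -1.7]
gripper_width: 0.733
t 9.65 p [534.1082 -51.6114 107.0233] yaw -14.81751013169374 F [-1.3261  0.1112 -1.7009] g 0.7334991328372535 q [ -5.519   16.0152 -22.3347  51.6562  -0.0006  99.2985]
shift units in current axes [-0.0008  0.008   0.0217] in target axes [-0.0008  0.008   0.0217] turn units [ 0.      0.     -0.0001] mm [-0.7082 -1.8886 -5.4233]
[(228, 24), (229, 23), (230, 25), (231, 25), (232, 25), (233, 133), (234, 134), (235, 93), (236, 104), (237, 195), (238, 233), (239, 185), (240, 88), (241, 37), (242, 34), (243, 36), (244, 35), (245, 36), (246, 34), (247, 33), (248, 28), (249, 35), (250, 182), (251, 237), (252, 244), (253, 244), (254, 244), (255, 245), (256, 195), (257, 141), (258, 129), (259, 122), (260, 113), (261, 71), (262, 40), (263, 113), (264, 210), (265, 214), (266, 153), (267, 66), (268, 12), (269, 37)]
[(228, 23), (229, 23), (230, 22), (231, 43), (232, 93), (233, 104), (234, 104), (235, 106), (236, 191), (237, 178), (238, 
[... 1502 characters left out ...]
 237), (304, 242), (305, 242), (306, 242), (307, 241), (308, 242), (309, 242), (310, 240), (311, 202), (312, 119), (313, 103), (314, 103), (315, 105)]
258 [(279, 112), (280, 110), (281, 105), (282, 183), (283, 225), (284, 225), (285, 60), (286, 111), (287, 122), (288, 127), (289, 129), (304, 112), (305, 110), (306, 100), (307, 87), (308, 85), (309, 69), (310, 53), (311, 102), (312, 224), (313, 225), (314, 126), (315, 111)]
260 [(279, 111), (280, 112), (281, 111), (282, 128), (283, 214), (284, 225), (285, 136), (286, 53), (287, 78), (288, 110), (289, 114), (304, 39), (305, 41), (306, 37), (307, 36), (308, 73), (309, 121), (310, 115), (311, 110), (312, 225), (313, 227), (314, 215), (315, 120)]
```

View pics/z6.png

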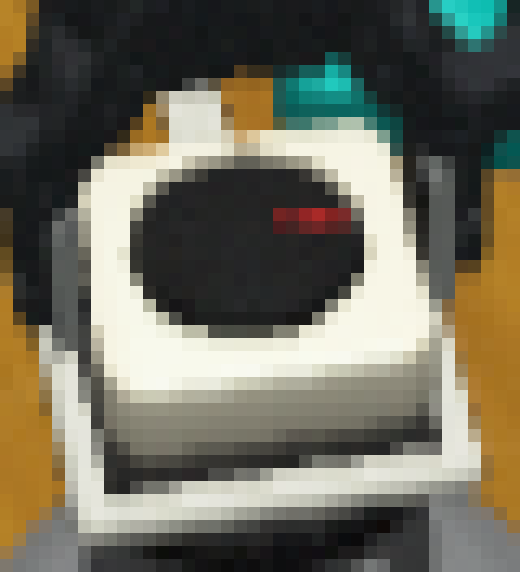

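Run:
```python
from fit import *
s=pickle.load(open("pics/side6.pkl","rb"))
a=np.radians(-14.8); X=np.array([np.cos(a),np.sin(a),0]);Y=np.array([-X[1],X[0],0])
C=np.array([531.6,-54.5,0])
zb=105.4
for n,u,v,z in[("front bot",297,260.2,zb),("front top",297,255.2,zb+20),("front top",290,256.2,zb+20),("front top",304,254.2,zb+20),("back top",304,234.8,zb+20),("back top",297,235.7,zb+20),("pad front",297,261.6,100),("plate front",297,265.,98),
 ("L top",283.7,240,zb+20),("L top",284.3,246,zb+20),("R top",308.5,240,zb+20),("R top",309.8,246,zb+20),("Lpad",285.0,258,100),("Rpad",311.1,258,100),("Lplate",281.6,258,98),("Rplate",314,258,98)]:
    p=atz(s,u,v,z)-C; print(n,"x",round(p@X,1),"y",round(p@Y,1))
```

```text
front bot x -3.7 y -30.4
front top x -3.3 y -32.5
front top x -20.3 y -32.5
front top x 13.7 y -32.5
back top x 24.5 y 32.3
back top x 7.0 y 32.5
pad front x -3.8 y -30.0
plate front x -5.4 y -39.2
L top x -27.4 y 24.0
L top x -28.9 y 3.5
R top x 32.4 y 12.4
R top x 32.0 y -8.3
Lpad x -30.7 y -12.7
Rpad x 31.9 y -24.9
Lplate x -38.7 y -9.3
Rplate x 39.1 y -24.4
```

```bash
python3 -m inch '[[-0.003,0.003,0.006,0,0,0,-1],[0,0,0.006,0,0,0,-1],[0,0,0.005,0,0,0,-1],[0,0,0.004,0,0,0,-1],[0,0,0,0,0,0,-1],[0,0,0,0,0,0,-1]]'; python3 plan.py 533.4 -53.5 101.6 -14.8
```

```text
time: 10.45
tcp_pos: [533.2, -52.2, 102.0]
tool_rot: [[0.967, -0.256, 0.0], [-0.256, -0.967, 0.0], [-0.0, -0.0, -1.0]]
force: [0.1, -0.3, 2.4]
gripper_width: 0.732
t 10.45 p [533.1678 -52.1973 101.9652] yaw -14.82454172578007 F [ 0.1281 -0.3323  2.434 ] g 0.7318355117706901 q [ -5.5931  16.1988 -22.8236  50.9774   0.0027  99.2314]
shift units in current axes [0.0022 0.0048 0.0015] in target axes [0.0022 0.0048 0.0015] turn units [-0.      0.     -0.0001] mm [ 0.2322 -1.3027 -0.3652]
```

Contact is showing at +2.4 N. I'll release, lift and back off toward the button side.

```bash
python3 -m inch '[[0,0,0,0,0,0,-0.0],[0,0,0,0,0,0,1],[0,0,0,0,0,0,1],[0,0,0,0,0,0,1],[0,0,-0.05,0,0,0,1],[0,0,-0.15,0,0,0,1],[0,0,-0.15,0,0,0,1],[0,0.1,-0.1,0,0,0,1]]'; python3 plan.py 510 -143 190 -14.8
```

```text
time: 11.45
tcp_pos: [527.9, -75.8, 217.2]
tool_rot: [[0.967, -0.254, 0.003], [-0.254, -0.967, -0.0], [0.003, -0.001, -1.0]]
force: [0.3, -0.4, -0.5]
gripper_width: 0.995
t 11.45 p [527.9181 -75.7958 217.2023] yaw -14.691641465637941 F [ 0.3263 -0.3534 -0.54  ] g 0.9954131368913649 q [ -8.1844  11.0071 -13.5867  65.2318   0.0225  96.5073]
shift units in current axes [-0.0015  0.2783  0.1086] in target axes [-0.0006  0.2782  0.1088] turn units [-0.0002 -0.0009  0.0006] mm [-17.9181 -67.2042 -27.2023]
```

```bash
python3 -m inch '[[0,0.2,0,0,0,0,0],[0,0.2,0,0,0,0,-1],[0,0.2,0,0,0,0,-1],[0,0.2,0,0,0,0,-1],[0,0,0,0,0,0,-1],[0,0,0,0,0,0,-1]]'; python3 plan.py 510 -143 190 -14.8
python3 - <<'E'
from station import bot
import cv2,pickle
for n,r in(("side",(226,270,278,318)),("top",(245,300,300,360))):
    im=bot.get_image(n); pickle.dump(im,open(f"pics/{n}7.pkl","wb"))
    c=im["color"][:,:,::-1][r[0]:r[1],r[2]:r[3]]
    cv2.imwrite(f"pics/{n}7.png",cv2.resize(c,None,fx=10,fy=10,interpolation=cv2.INTER_NEAREST))
E
```

```text
time: 12.2
tcp_pos: [475.7, -269.6, 214.8]
tool_rot: [[0.967, -0.256, 0.001], [-0.256, -0.967, 0.0], [0.0, -0.0, -1.0]]
force: [-1.5, 0.4, -0.1]
gripper_width: -0.0
t 12.2 p [ 475.7167 -269.632   214.8381] yaw -14.856007145092466 F [-1.4674  0.3956 -0.0657] g -0.00010254129494001403 q [-29.56    12.6392 -11.8643  65.4747   0.0262  75.296 ]
shift units in current axes [ 0.0026 -0.5247  0.0995] in target axes [ 0.0032 -0.5248  0.0994] turn units [-0.0001 -0.0002 -0.0003] mm [ 34.2833 126.632  -24.8381]
```

View pics/side7.png

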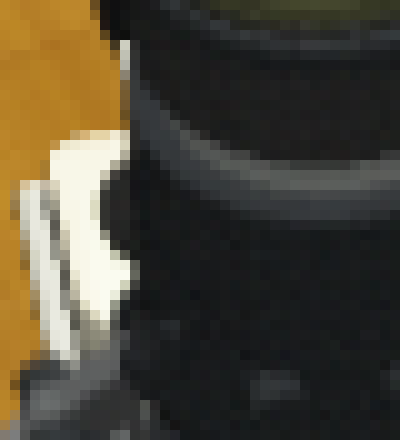

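View pics/top7.png

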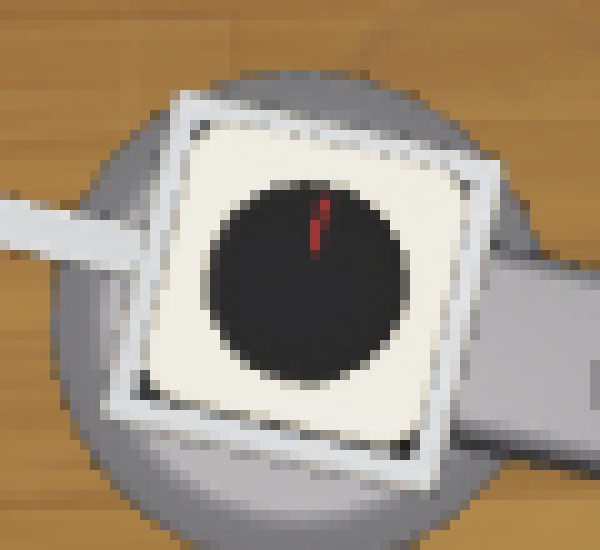

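The top view shows the timer square inside the plate, with pad corners visible at all four corners. I'll measure the offset.

Run:
```python
from fit import *
im=pickle.load(open("pics/top7.pkl","rb"));t0=pickle.load(open("pics/top0.pkl","rb"))
a=np.radians(-14.8); X=np.array([np.cos(a),np.sin(a)]);Y=np.array([-X[1],X[0]])
pad=dial(t0,(255,293,310,350),100,90); print("pad",pad)
d=dial(im,(260,286,318,344),127); print("dial",d, (d[0]-pad[0])@X,(d[0]-pad[0])@Y)
d=dial(im,(260,286,318,344),123.5); print("dial mid", (d[0]-pad[0])@X,(d[0]-pad[0])@Y)
sub=im["color"][245:300,300:360].astype(int)
m=((sub.min(2)>195)&(sub[:,:,0]-sub[:,:,2]>3)).astype(np.uint8)   # warm white
n,l,st,ce=cv2.connectedComponentsWithStats(m); i=1+np.argmax(st[1:,4])
cs,_=cv2.findContours((l==i).astype(np.uint8),cv2.RETR_EXTERNAL,cv2.CHAIN_APPROX_NONE); k=max(cs,key=cv2.contourArea)[:,0]+[300,245]
w=np.array([atz(im,u,v,120)[:2] for u,v in k],np.float32); r=cv2.minAreaRect(w); print(r,(np.array(r[0])-pad[0])@X,(np.array(r[0])-pad[0])@Y)
```

```text
pad (array([533.54975156, -52.63916927]), array([  4,   3,  33,  33, 773], dtype=int32), ((533.7432861328125, -52.67311477661133), (62.76591110229492, 62.9370002746582), 75.44965362548828))
dial (array([533.5347053 , -52.73875715]), array([  3,   3,  20,  20, 305], dtype=int32), ((533.7728881835938, -53.32115936279297), (41.72341537475586, 41.7679328918457), 88.3256607055664)) 0.010892231758380068 -0.1001273956253311
dial mid 0.28442187225549187 -0.07319231347060598
((534.4318237304688, -52.68840789794922), (63.96217346191406, 62.02554702758789), 75.68002319335938) 0.8653858076244294 0.17771653722490438
```

The timer is centred within about 1 mm. Now to the release button, with the fingers shut.

```bash
python3 -m inch '[[0,-0.1,0.05,0,0,0,-1],[0,-0.16,0.1,0,0,0,-1],[0,-0.16,0.1,0,0,0,-1],[0.003,-0.1,0.1,0,0,0,-1],[0,0,0.06,0,0,0,-1],[0,0,0,0,0,0,-1],[0,0,0,0,0,0,-1]]'; python3 plan.py 510.2 -141.6 92 -14.8
```

```text
time: 13.18
tcp_pos: [510.1, -144.9, 112.6]
tool_rot: [[0.967, -0.256, 0.001], [-0.256, -0.967, -0.001], [0.001, 0.0, -1.0]]
force: [1.1, -0.5, -0.2]
gripper_width: 0.003
t 13.175 p [ 510.0713 -144.8869  112.6424] yaw -14.855949846673854 F [ 1.1    -0.4583 -0.1887] g 0.0027073538342170605 q [-15.8482  15.0284 -22.8537  52.0531  -0.0147  89.0078]
shift units in current axes [-0.003  -0.0129  0.0826] in target axes [-0.0029 -0.0128  0.0826] turn units [ 0.0001 -0.0004 -0.0003] mm [  0.1287   3.2869 -20.6424]
```

```bash
python3 -m inch '[[-0.002,-0.011,0.03,0,0,0,-1],[0,0,0.04,0,0,0,-1],[0,0,0.012,0,0,0,-1],[0,0,0,0,0,0,-1],[0,0,0.01,0,0,0,-1],[0,0,0.008,0,0,0,-1],[0,0,0,0,0,0,-1]]'; python3 plan.py 510.2 -141.6 84 -14.8
```

```text
time: 14.05
tcp_pos: [510.1, -141.6, 87.0]
tool_rot: [[0.967, -0.256, 0.001], [-0.256, -0.967, -0.0], [0.001, 0.0, -1.0]]
force: [0.3, 0.2, 3.2]
gripper_width: -0.0
t 14.05 p [ 510.0828 -141.5867   87.032 ] yaw -14.824792734770188 F [0.3349 0.2069 3.2248] g -0.00019356300319817589 q [-15.5072  16.4047 -24.7559  48.8052  -0.0098  89.3175]
shift units in current axes [ 0.0005 -0.0001  0.0121] in target axes [ 0.0005 -0.0001  0.0121] turn units [ 0.0001 -0.0002 -0.0001] mm [ 0.1172 -0.0133 -3.032 ]
```

```bash
python3 -m inch '[[0,0,0.008,0,0,0,-1],[0,0,0,0,0,0,-1],[0,0,0,0,0,0,-1]]'; python3 plan.py 510.2 -141.6 84 -14.8; python3 -m inch '[[0,0,-0.02,0,0,0,-1],[0,0.04,-0.08,0,0,0,-1],[0,0.12,-0.15,0,0,0,-1],[0,0.2,-0.2,0,0,0,-1],[0,0.15,-0.15,0,0,0,-1],[0,0,0,0,0,0,-1]]'
python3 - <<'E'
from station import bot
import cv2,pickle
for n,r in(("side",(195,285,260,360)),("top",(240,310,270,390))):
    im=bot.get_image(n); pickle.dump(im,open(f"pics/{n}8.pkl","wb"))
    c=im["color"][:,:,::-1][r[0]:r[1],r[2]:r[3]]
    cv2.imwrite(f"pics/{n}8.png",cv2.resize(c,None,fx=6,fy=6,interpolation=cv2.INTER_NEAREST))
E
```

```text
time: 14.42
tcp_pos: [510.0, -141.6, 85.0]
tool_rot: [[0.967, -0.256, 0.0], [-0.256, -0.967, -0.0], [0.0, 0.0, -1.0]]
force: [-0.5, -0.1, 4.4]
gripper_width: -0.003
t 14.425 p [ 510.0208 -141.5804   84.9567] yaw -14.825456541044735 F [-0.4696 -0.117   4.4153] g -0.0028399453504997017 q [-15.5089  16.5316 -24.8916  48.5547  -0.0089  89.3165]
shift units in current axes [ 0.0007 -0.0001  0.0038] in target axes [ 0.0007 -0.0001  0.0038] turn units [ 0.0001 -0.0001 -0.0001] mm [ 0.1792 -0.0196 -0.9567]
time: 15.18
tcp_pos: [479.7, -261.9, 232.0]
tool_rot: [[0.966, -0.259, 0.005], [-0.259, -0.966, -0.003], [0.005, 0.001, -1.0]]
force: [0.4, 0.1, -0.0]
gripper_width: 0.0
```

View pics/side8.png

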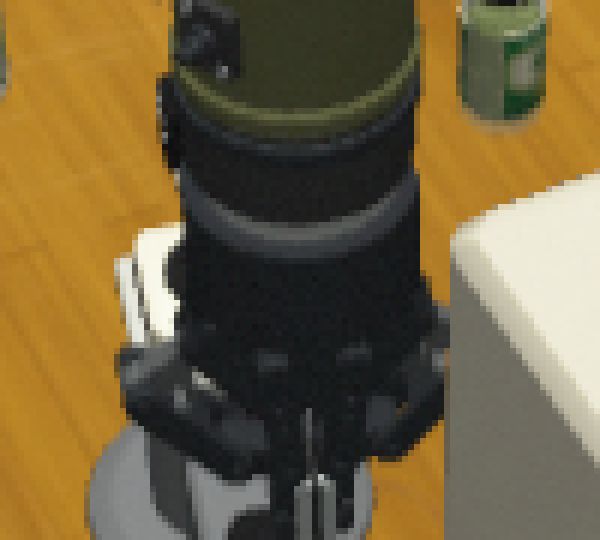

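View pics/top8.png

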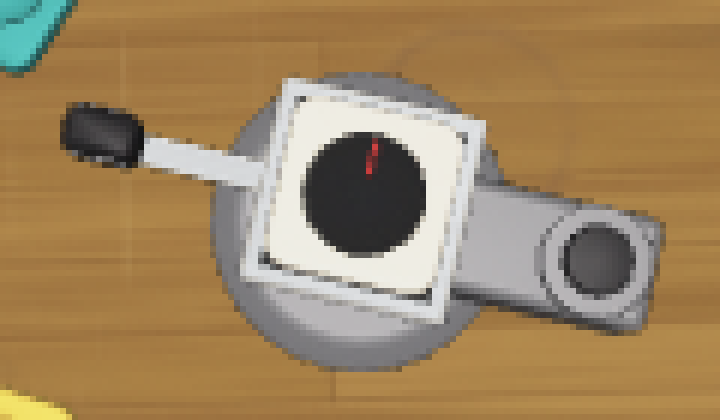

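The top section has risen and the timer is still square on the pad. I'll get the rise, then plan the move over to the tab.

```bash
python3 - <<'E'
from fit import *
im=pickle.load(open("pics/top8.pkl","rb")); t7=pickle.load(open("pics/top7.pkl","rb"))
def med(im,us,vs):
    o=[]
    for u in us:
        for v in vs:
            z=im["z_map"][v,u]
            if z>0: c,d=ray(im,u,v); o.append(c+d*z)
    return np.median(o,0)
print("dial before",med(t7,range(324,337),range(268,280)),"after",med(im,range(325,337),range(266,278)))
print("tab",med(im,range(283,292),range(259,265)))
u,v=270+(103+.5)/6-.5,240+(132+.5)/6-.5
for z in(152,156,160):print(z,atz(im,u,v,z))
E
python3 plan.py 558.1 40.8 210 -14.8
```

```text
dial before [531.46934825 -52.13883503 127.57528648] after [534.67523739 -53.75481288 151.1941141 ]
tab [558.50816086  39.38468216 156.55347756]
152 [557.99065127  40.26896385 152.        ]
156 [557.56779499  39.92305195 156.        ]
160 [557.14493871  39.57714004 160.        ]
t 15.275 p [ 478.3957 -258.9059  228.5507] yaw -14.876121507337885 F [-0.2901  0.8346  0.2451] g -0.0030221569592412093 q [-28.4453  12.0225 -10.8293  67.1839   0.0381  76.4309]
shift units in current axes [ 0.0004 -1.2404  0.0752] in target axes [ 0.002  -1.2405  0.0742] turn units [-0.0003  0.0001 -0.0004] mm [ 79.7043 299.7059 -18.5507]
```

```bash
python3 -m inch '[[0,-0.15,-0.03,0,0,0,-1],[0,-0.2,0,0,0,0,-1],[0,-0.2,0,0,0,0,-1],[0,-0.2,0,0,0,0,-1],[0,-0.2,0,0,0,0,-1],[0,-0.2,0,0,0,0,0],[0,-0.08,0,0,0,0,0],[0,0,0,0,0,0,0]]'; python3 plan.py 557.9 40.3 123 -14.8
```

```text
time: 16.27
tcp_pos: [556.5, 39.8, 235.0]
tool_rot: [[0.968, -0.253, -0.003], [-0.253, -0.968, -0.0], [-0.002, 0.001, -1.0]]
force: [-0.4, -0.6, -0.1]
gripper_width: 0.506
t 16.275 p [556.4948  39.7983 235.0365] yaw -14.63398328312409 F [-0.3683 -0.5664 -0.0527] g 0.5063511163999186 q [  4.0951  13.4675  -8.1529  68.5322  -0.0076 108.729 ]
shift units in current axes [ 0.006  -0.0038  0.4481] in target axes [ 0.0049 -0.0034  0.4481] turn units [0.0003 0.0008 0.0009] mm [   1.4052    0.5017 -112.0365]
```

Descend to just above the tab, then look.

```bash
python3 -m inch '[[0,0,0.08,0,0,0,0],[0,0,0.1,0,0,0,0],[0,0,0.06,0,0,0,0],[0,0,0.02,0,0,0,0],[0,0,0,0,0,0,0],[0,0,0,0,0,0,0]]'; python3 plan.py 557.9 40.3 123 -14.8
python3 - <<'E'
from station import bot
import cv2,pickle
for n,r in(("side",(175,275,260,360)),):
    im=bot.get_image(n); pickle.dump(im,open(f"pics/{n}9.pkl","wb"))
    c=im["color"][:,:,::-1][r[0]:r[1],r[2]:r[3]]
    cv2.imwrite(f"pics/{n}9.png",cv2.resize(c,None,fx=6,fy=6,interpolation=cv2.INTER_CUBIC))
E
```

```text
time: 17.02
tcp_pos: [558.0, 38.1, 172.4]
tool_rot: [[0.967, -0.256, 0.001], [-0.256, -0.967, 0.0], [0.001, -0.0, -1.0]]
force: [-0.2, -0.0, -0.5]
gripper_width: 0.5
t 17.025 p [557.95    38.0914 172.3555] yaw -14.829188372985566 F [-0.2172 -0.0466 -0.4583] g 0.5000994067699867 q [  3.9063  15.2818 -14.1422  60.5007  -0.0013 108.7355]
shift units in current axes [-0.0027 -0.0084  0.1974] in target axes [-0.0025 -0.0085  0.1974] turn units [-0.0001 -0.0004 -0.0002] mm [ -0.05     2.2086 -49.3555]
```

View pics/side9.png

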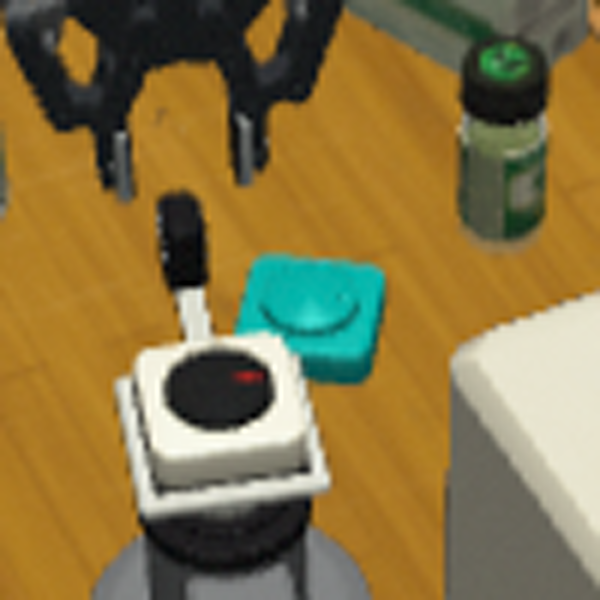

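The tab (about (182,240) in the crop) is centred between the fingers. I'll go down and pinch it.

```bash
python3 -m inch '[[-0.002,-0.008,0.04,0,0,0,0],[0,0,0.06,0,0,0,0],[0,0,0.06,0,0,0,0],[0,0,0.033,0,0,0,0],[0,0,0,0,0,0,0]]'; python3 plan.py 557.9 40.3 123 -14.8
```

```text
time: 17.7
tcp_pos: [556.6, 40.2, 122.1]
tool_rot: [[0.967, -0.256, -0.002], [-0.256, -0.967, -0.0], [-0.002, 0.001, -1.0]]
force: [1.2, 0.1, 0.2]
gripper_width: 0.501
t 17.7 p [556.6129  40.1541 122.1214] yaw -14.824603144072562 F [1.1582 0.0751 0.2292] g 0.5006393138123292 q [  4.1267  17.4634 -18.1647  54.4856  -0.0009 108.9513]
shift units in current axes [ 0.0048 -0.0019 -0.0035] in target axes [ 0.0048 -0.0019 -0.0035] turn units [ 0.0002  0.0006 -0.0001] mm [1.2871 0.1459 0.8786]
```

```bash
python3 -m inch '[[0,0,0,0,0,0,-1],[0,0,0,0,0,0,-1],[0,0,0,0,0,0,-1],[0,0,0,0,0,0,-1],[0,0,0,0,0,0,-1]]'; python3 plan.py 557.9 40.3 219 -14.8
```

```text
time: 18.32
tcp_pos: [557.4, 40.3, 123.3]
tool_rot: [[0.967, -0.256, 0.0], [-0.256, -0.967, 0.0], [0.0, -0.0, -1.0]]
force: [-1.9, 1.5, -0.1]
gripper_width: 0.207
t 18.325 p [557.4098  40.3186 123.3191] yaw -14.813889904211882 F [-1.9176  1.5076 -0.1379] g 0.20688886553156002 q [  4.1317  17.3906 -18.0952  54.5098   0.0091 108.9456]
shift units in current axes [ 0.0019 -0.0005 -0.3827] in target axes [ 0.0019 -0.0004 -0.3827] turn units [-0.0001 -0.     -0.0001] mm [ 0.4902 -0.0186 95.6809]
```

Gripped: opening 17.6 mm and low force. Drawing it up slowly.

```bash
python3 -m inch '[[0,0,-0.008,0,0,0,-1],[0,0,-0.016,0,0,0,-1],[0,0,-0.02,0,0,0,-1],[0,0,-0.02,0,0,0,-1],[0,0,-0.02,0,0,0,-1],[0,0,-0.02,0,0,0,-1],[0,0,-0.014,0,0,0,-1],[0,0,-0.008,0,0,0,-1]]'; python3 plan.py 557.4 40.3 219 -14.8
```

```text
time: 19.32
tcp_pos: [557.4, 40.2, 154.9]
tool_rot: [[0.967, -0.256, -0.0], [-0.256, -0.967, -0.0], [-0.0, 0.0, -1.0]]
force: [-0.7, 1.3, -1.8]
gripper_width: 0.202
t 19.325 p [557.3853  40.2034 154.8977] yaw -14.825076402298752 F [-0.73    1.2892 -1.7637] g 0.20233471395150082 q [  4.1273  15.9851 -15.594   58.4235  -0.0029 108.9523]
shift units in current axes [-0.     -0.0004 -0.2564] in target axes [-0.     -0.0004 -0.2564] turn units [ 0.      0.     -0.0001] mm [ 0.0147  0.0966 64.1023]
```

```bash
python3 -m inch '[[0,0,-0.008,0,0,0,-1],[0,0,-0.012,0,0,0,-1],[0,0,-0.016,0,0,0,-1],[0,0,-0.02,0,0,0,-1],[0,0,-0.02,0,0,0,-1],[0,0,-0.02,0,0,0,-1],[0,0,-0.02,0,0,0,-1],[0,0,-0.016,0,0,0,-1]]'; python3 plan.py 557.4 40.3 219 -14.8
```

```text
time: 20.32
tcp_pos: [557.2, 40.1, 188.0]
tool_rot: [[0.967, -0.256, -0.0], [-0.256, -0.967, -0.0], [-0.0, 0.0, -1.0]]
force: [-0.5, -1.0, -8.6]
gripper_width: 0.2
t 20.325 p [557.2147  40.0793 187.9792] yaw -14.829246434321025 F [-0.458  -1.0314 -8.5718] g 0.2001051471071328 q [  4.1227  14.7508 -12.7296  62.541   -0.0145 108.9519]
shift units in current axes [ 0.0005 -0.001  -0.1241] in target axes [ 0.0005 -0.001  -0.1241] turn units [ 0.0001  0.0001 -0.0002] mm [ 0.1853  0.2207 31.0208]
```

```bash
python3 -m inch '[[0,0,-0.016,0,0,0,-1],[0,0,-0.02,0,0,0,-1],[0,0,-0.02,0,0,0,-1],[0,0,-0.02,0,0,0,-1],[0,0,-0.016,0,0,0,-1],[0,0,-0.008,0,0,0,-1],[0,0,-0.004,0,0,0,-1],[0,0,0,0,0,0,-1]]'; python3 plan.py 557.4 40.3 219 -14.8
python3 - <<'E'
from station import bot
import cv2,pickle
for n,r in(("side",(150,270,240,360)),("top",(230,320,260,380))):
    im=bot.get_image(n); pickle.dump(im,open(f"pics/{n}10.pkl","wb"))
    c=im["color"][:,:,::-1][r[0]:r[1],r[2]:r[3]]
    cv2.imwrite(f"pics/{n}10.png",cv2.resize(c,None,fx=5,fy=5,interpolation=cv2.INTER_CUBIC))
E
```

```text
time: 21.32
tcp_pos: [557.3, 40.2, 213.8]
tool_rot: [[0.967, -0.256, -0.0], [-0.256, -0.967, 0.0], [-0.0, -0.0, -1.0]]
force: [-1.0, -0.9, -7.2]
gripper_width: 0.199
t 21.325 p [557.3467  40.2163 213.8   ] yaw -14.827921773516739 F [-0.9776 -0.9248 -7.2249] g 0.19937869143138284 q [  4.1258  13.9646 -10.3089  65.731    0.0023 108.9537]
shift units in current axes [ 0.0001 -0.0004 -0.0208] in target axes [ 0.0001 -0.0004 -0.0208] turn units [-0.      0.     -0.0002] mm [0.0533 0.0837 5.2   ]
```

View pics/side10.png

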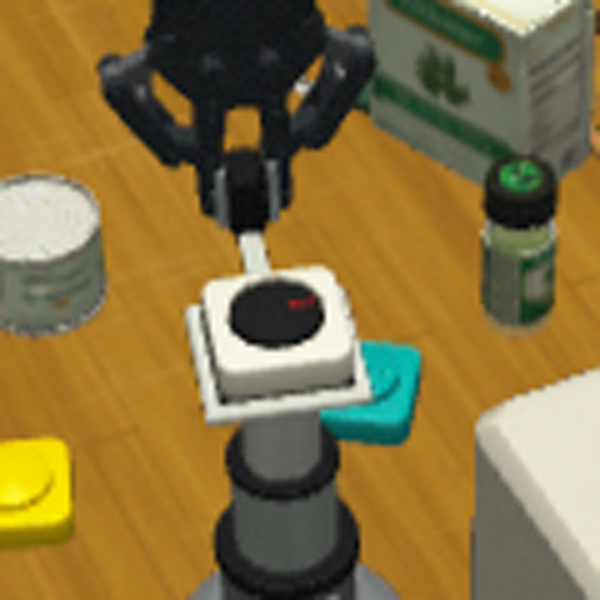

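View pics/top10.png

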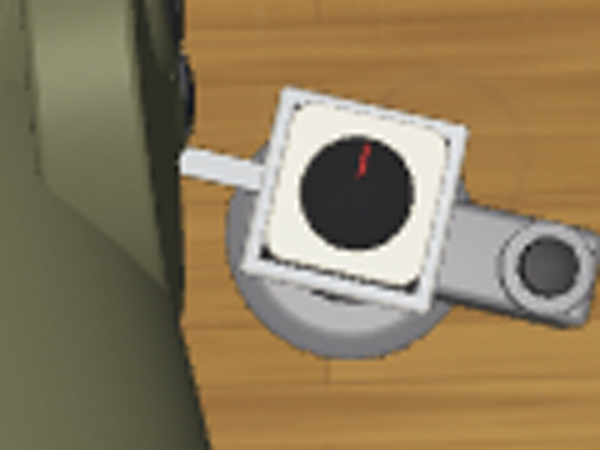

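Both tubes are out and the timer is still square. I'll creep up to the hard stop and watch the force.

```bash
for i in 1; do python3 -m inch '[[0,0,-0.006,0,0,0,-1],[0,0,-0.006,0,0,0,-1],[0,0,0,0,0,0,-1]]'; python3 plan.py 557.4 40.3 219 -14.8; done
python3 -m inch '[[0,0,-0.004,0,0,0,-1],[0,0,-0.004,0,0,0,-1],[0,0,0,0,0,0,-1],[0,0,0,0,0,0,-1]]'; python3 plan.py 557.4 40.3 219 -14.8
```

```text
time: 21.8
tcp_pos: [557.4, 40.2, 216.8]
tool_rot: [[0.967, -0.256, -0.0], [-0.256, -0.967, 0.0], [-0.0, -0.0, -1.0]]
force: [-1.7, -1.6, -7.4]
gripper_width: 0.2
t 21.8 p [557.3713  40.2282 216.8481] yaw -14.826246756509931 F [-1.6714 -1.5668 -7.3517] g 0.20027719287141652 q [  4.1274  13.8834 -10.0105  66.1092   0.0012 108.9537]
shift units in current axes [ 0.     -0.0003 -0.0086] in target axes [ 0.     -0.0003 -0.0086] turn units [-0.      0.     -0.0001] mm [0.0287 0.0718 2.1519]
time: 22.3
tcp_pos: [557.4, 40.2, 218.8]
tool_rot: [[0.967, -0.256, -0.0], [-0.256, -0.967, -0.0], [-0.0, 0.0, -1.0]]
force: [-2.4, -2.2, -7.6]
gripper_width: 0.201
t 22.3 p [557.3716  40.2017 218.815 ] yaw -14.828722125363882 F [-2.416  -2.1814 -7.5867] g 0.20060555933608828 q [  4.1258  13.8285  -9.8215  66.3502  -0.0006 108.9545]
shift units in current axes [ 0.     -0.0004 -0.0007] in target axes [ 0.     -0.0004 -0.0007] turn units [ 0.      0.     -0.0002] mm [0.0284 0.0983 0.185 ]
```

```bash
python3 -m inch '[[0,0,-0.004,0,0,0,-1],[0,0,0,0,0,0,-1],[0,0,0,0,0,0,-1]]'; python3 -m inch '[[0,0,-0.004,0,0,0,-1],[0,0,0,0,0,0,-1],[0,0,0,0,0,0,-1]]'
```

```text
time: 22.68
tcp_pos: [557.4, 40.2, 219.8]
tool_rot: [[0.967, -0.256, -0.0], [-0.256, -0.967, 0.0], [-0.0, -0.0, -1.0]]
force: [-2.3, -1.6, -8.4]
gripper_width: 0.2
time: 23.05
tcp_pos: [557.2, 40.1, 220.3]
tool_rot: [[0.967, -0.256, -0.001], [-0.256, -0.967, -0.0], [-0.001, 0.0, -1.0]]
force: [-1.2, -2.7, -13.3]
gripper_width: 0.202
```

```bash
python3 -m inch '[[0,0,-0.003,0,0,0,-1],[0,0,0,0,0,0,-1],[0,0,0,0,0,0,-1],[0,0,0,0,0,0,-1]]'
python3 - <<'E'
from fit import *
from station import bot
for n,r in(("side",(150,270,240,360)),("top",(230,320,260,380))):
    im=bot.get_image(n); pickle.dump(im,open(f"pics/{n}11.pkl","wb"))
    c=im["color"][:,:,::-1][r[0]:r[1],r[2]:r[3]]
    cv2.imwrite(f"pics/{n}11.png",cv2.resize(c,None,fx=5,fy=5,interpolation=cv2.INTER_CUBIC))
o=[]
for u in range(325,337):
    for v in range(263,275):
        z=im["z_map"][v,u]
        c,d=ray(im,u,v); o.append(c+d*z)
print("dial",np.median(o,0))
d=dial(im,(255,282,317,345),247);print(d)
print(bot.state()["force"],bot.state()["tcp_pos"])
E
```

```text
time: 23.55
tcp_pos: [557.0, 39.9, 220.6]
tool_rot: [[0.967, -0.256, -0.001], [-0.256, -0.967, -0.001], [-0.001, 0.001, -1.0]]
force: [-0.3, -5.0, -21.1]
gripper_width: 0.199
dial [532.11436663 -51.99342108 247.26779002]
(array([532.87888624, -53.17725253]), array([  3,   2,  23,  23, 404], dtype=int32), ((533.0966186523438, -52.991920471191406), (42.36100769042969, 42.44712448120117), 88.31916809082031))
[  1.19634814  -6.07060008 -21.07761301] [556.98503894  39.89015623 220.62230591]
```

View pics/side11.png

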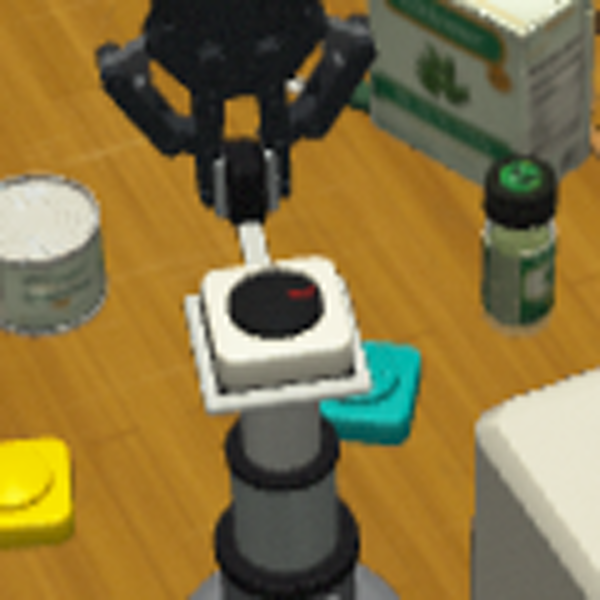

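View pics/top11.png

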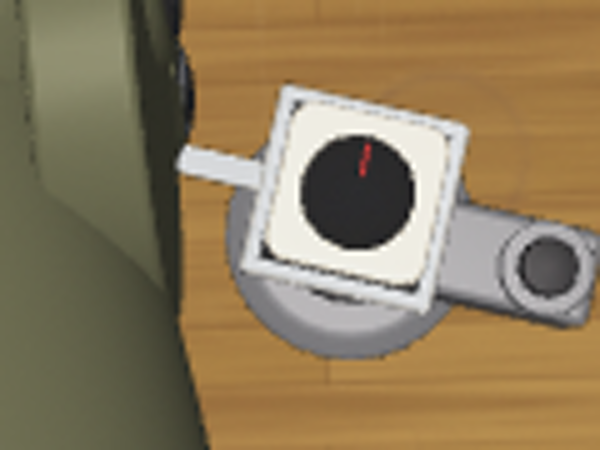

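The dial top is at 247 mm, so the pad is at 220 mm, and the hard stop is felt at 21 N. I'll check that it holds steady, then hand in.

```bash
python3 -m inch '[[0,0,0.001,0,0,0,-1],[0,0,0,0,0,0,-1],[0,0,0,0,0,0,-1],[0,0,0,0,0,0,-1],[0,0,0,0,0,0,-1],[0,0,0,0,0,0,-1],[0,0,0,0,0,0,-1],[0,0,0,0,0,0,-1]]'
```

```text
time: 24.65
tcp_pos: [557.0, 39.9, 220.6]
tool_rot: [[0.967, -0.256, -0.001], [-0.256, -0.967, -0.001], [-0.001, 0.001, -1.0]]
force: [-0.2, -4.2, -21.0]
gripper_width: 0.198
```

Run:
```python
from station import bot
print(bot.close_job()); s=bot.state(); print(s["time"],s["tcp_pos"],s["force"])
```

```text
the job is handed in; nothing more can be done
None
the job is handed in; nothing more can be done
```

The timer is on the stand's pad, dial up, and I handed the job in at about 25 s with the arm still holding the tab at the second stop.

**What I did:**
- I gripped the timer, set it on the pad with the stand down and let go.
- I pressed the release button at 4.4 N, and the top section rose about 24 mm.
- I pinched the tab from above and drew it past the first stop to the hard stop.

**Last checks:**
- **Height:** the dial top read about 247 mm by depth, which puts the pad at about 220 mm, fully extended. The pull rose sharply from about 8 N to 21 N as it met the hard stop, and both held steady for a second.
- **Timer position:** after placing, the top view showed it centred within about 1 mm and square. It still looked square at full extension, with the dial centre within about 1 mm of where it was.
- **Other objects:** the tin and spice jar were standing in the last side view. I did not look at the salt shaker again at the end, but the gripper never worked near it.

**Disagreement:** the two cameras differed by about 2–3 mm on where the stand is, and before placing they differed by about 3 mm on how far to shift the timer. I used a value in between, and the top view after release confirmed the position.

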